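# Dispense one tissue cassette into the collecting tub

### The job

Get one cassette from the cassette dispenser into the white collecting tub: push the dispenser's sprung knob fully home, just to its stop without straining it, let it spring back, and put the cassette that slides down into the tub, leaving the rest in the magazine. The tub's lid lies loose on its rim; tip it up by its tab, lift it off and leave it lying flat on the bench, with the tub standing where it is and the other things on the bench left alone.

Things in the scene. Friction and masses are not known exactly. Their poses are not given: they have to be found in the camera images.
- dispenser: Cassette dispenser fixed to the bench, 270 mm long. Origin on the bench under the magazine's middle; x is level, the way the knob is pushed and the cassette comes out; z up. From -x to +x: knob on a rod; guide block (x -62 to -19 mm, 71 mm high); clear open-topped magazine (38 x 52 mm, top 132 mm above the bench); steel chute; catch tray. The knob side is the one without tray.
- pusher (a joint): Travel of the knob in m, 0 at rest, growing along the dispenser's +x. Return spring: 4 N at first, 9 to 10 N near the end, plus up to 2 N of drag. The stroke, somewhere between 30 and 45 mm, ends on a firm stop felt as a sharp rise of force. Only over its last few mm does the lowest cassette clear the edge and slide down the chute. More than 40 N strains the knob. It springs back when let go.
- knob_face (a point): Centre of the grey knob's outer face, which is pushed: disc 34 mm across, 12 mm thick, on a 10 mm rod, centre 57 mm above the bench; free bench behind it. Moves with the knob; axes as the dispenser's.
- magazine (a point): Fixed point on the magazine's axis, 62.5 mm above the bench. The magazine holds a flat stack of four cassettes, the lowest lying 52 mm above the bench.
- tray (a point): Middle of the catch tray's floor, 8 mm above the bench, 118 mm along x from the dispenser's origin. Tray 110 mm wide, open at both sides, from the chute's foot (x 85 mm) to a lip 10 mm high (x 151 mm); chute from x 20 mm down to 85 mm, its 14 mm cheeks at y +-26 mm end at x 68 mm. A dispensed cassette comes to rest within about 35 mm of here.
- cassette1_center (a point): Centre of the lowest cassette in the magazine at the start, the one that is dispensed. White plastic tissue cassette, a flat slab 28.5 mm (its x) by 40 mm (its y) by 7 mm (its z), 12 g.
- cassette1: The same cassette; origin at the centre of its underside.
- tub: White plastic collecting tub, round, 110 mm across at the rim, 102 mm at the foot, 80 mm high, walls 3 mm, floor 4 mm, 0.35 to 0.65 kg, standing loose on the bench. Origin at the centre of its underside, z up.
- lid: The tub's lid; origin at the centre of the underside of its plug, z up through the lid; its x axis points away from the tab.
- lid_center (a point): Centre of the lid's disc. White plastic lid lying loose on the tub's rim: disc 119 mm across, 4 mm thick (too wide to grip across), underside 80 mm above the bench; plug below it 98 mm across, 6 mm deep, in the tub's 104 mm mouth. 50 to 100 g. Axes as the lid's. Right (-y) of the tub the bench is clear, nearer the robot than beaker and flask.
- lid_tab (a point): Middle of the lid's thumb tab: a flat plate in the plane of the disc, 4 mm thick, 28 mm wide, standing out 24 mm beyond the disc on the lid's -x side, towards the robot at the start. This point lies 71 mm from the lid's centre, the tab's end 83 mm. Under the tab is free space down to the bench.
- cassette2_center (a point): Centre of the second cassette of the stack, which is to stay in the magazine.
- cassette3_center (a point): Centre of the third cassette of the stack, which is to stay in the magazine.
- cassette4_center (a point): Centre of the fourth, top cassette of the stack, which is to stay in the magazine.
- flask_a: Bystander, loose: conical glass flask with a rubber stopper, 82 mm across, 156 mm high. Origin at the centre of its underside.
- flask_b: Bystander, loose: a second such flask. Origin at the centre of its underside.
- wash_bottle: Bystander, loose: plastic wash bottle, 68 mm across, 212 mm high. Origin at the centre of its underside.
- beaker: Bystander, loose: glass beaker, 72 mm across, 90 mm high. Origin at the centre of its underside.
- petri_dishes: Bystander, loose: pile of three closed Petri dishes, 93 mm across, 48 mm high. Origin at the centre of its underside.
- forceps: Bystander, loose: steel forceps lying flat, 125 x 9 x 8 mm. Origin at the centre of its underside.
- slide_box: Bystander, loose: grey box of slides, 78 x 100 x 33 mm. Origin at the centre of its underside.
Not all that is in view belongs to the job. Leave any purple look-alike of the tub alone.

How it is judged:
By the outcome, as a careful person would: the job done as asked, in the order asked, and still so for the second after the job is handed in, with the robot touching nothing.
It also fails if it takes over 67 s, if anything falls off the work surface, if the arm or the gripper's body presses on something with over 40 N, if the wrist force passes 120 N, or if a joint passes its speed limit or range.

### The arm

A 6-joint arm with a two-finger parallel gripper is mounted at the origin on the work surface. World frame = base frame: x ahead of the robot, y to its left, z up, the work surface at z = 0. Lengths are in mm, angles in rad, forces in N, time in s.
With the tool pointing down it reaches from about 350 to 775 mm from the base axis. Payload 7.3 kg.
Tool frame: the origin (TCP) lies between the finger pads; the fingertips stand 14 mm ahead of it and the grasp point (between the pads) lies 5 mm behind it; z points along the fingers, y is the line along which they close (so a half turn about z gives the same grasp; the last joint's range is limited). The gripper opens to 92 mm and grips with 3 to 60 N. Pads are 19 mm wide; open, the fingers measure 130 mm over their backs; the gripper's body (75 mm by 190 mm) begins 47 mm behind the grasp point.
Start: joints at [-1.456, 0.342, 1.524, -0, 1.275, -0.146], TCP at [135.395, -507.261, 220.041] pointing down, gripper open.
Joint ranges: [-2.53, 2.53], [-0.77, 2.02], [0.04, 2.7], [-1, 4.14], [0.28, 2.66], [-3.11, 3.11]. Speed limits (rad/s): [2.57, 2.57, 3.14, 3.14, 3.14, 3.14].

### API

Orientations are given as [roll, pitch, yaw] about the fixed x, y, z axes, in that order (R = Rz(yaw) Ry(pitch) Rx(roll)).
In Python, from plant import get_obs, cams, close_job gives the robot as it stands. The module is installed in compiled form; this text tells all that it offers.
- The arm moves only by the shell command python3 -m creep 'ROWS'. ROWS is JSON, a list of rows, each an object of numbers: "hand": the opening, from 0 (shut) to 1 (fully open); "tx", "ty", "tz": the shift along the tool's x, y, z in m; "spin": the turn about the tool's z in degrees. In form: [{"hand": .., "tx": .., "ty": .., "tz": .., "spin": ..}, ...]. A call has 1 to 5 rows; each row shifts and turns the commanded pose from where the row before left it, along the tool's axes as they then stand; what a row does not reach is not made up. A row lasts 1/8 s, in which the tool goes at most 62.5 mm and 10.7 degrees, less where a joint would pass 70% of its speed; a pose out of reach is approached as far as the arm can. A call is refused whole if a number of a shift passes 0.0625 or a number of a turn 10.7, either way. A call with a gripper value outside its range is refused whole. The fingers move at their own pace and stop on an object; the grip force is fixed at half the most. Time passes only in rows, so rows that do not move let the fingers close. It gives the time, the measured TCP pose, the force, the opening and the grip force at its end, in the units of the state.
- get_obs(): the state, without advancing time (a new reading comes with each control period).
- cams.capture(name): name is "scene" or "top" or "wrist"; returns a dict with "color" (400x640x3 uint8, red, green, blue), "K" (3x3 intrinsics, pixels), "k1" (the pictures are not rectified: a ray, as slopes to the right and down, at radius r is drawn at 1 + k1 r^2 times it, then the intrinsics apply), "R" (3x3) and "t" (3): a world point X has camera coordinates R X + t. Camera axes: x right, y down, z forward; pixel columns grow to the right and rows downward; lengths in mm; the calibration is good to about 2 mm. A picture is of the moment at which its call begins. There is no depth.
- close_job(): hands the job in; it is judged then, once.
The state is a dict: "time": time; "joint_positions": joint angles; "dq": joint speeds; "tau": joint torques, N m; "tool_pos": TCP position; "tcp_rot": TCP orientation; "contact_force": force on the tool from outside, world axes, zero at the start; "moment": the same for the moment, N m; "grip_width": finger opening in mm; "finger_force": force on a finger pad.
Only numpy, scipy, OpenCV 4.12 (cv2) and the standard library are available. Lean on these libraries where they do the work, as an engineer would, in place of code of your own. Each camera call takes 0.05 s, during which the arm holds its last target. There are 200 camera calls.

## Working session

There is one attempt and no reset: what is moved stays moved. The work goes in short steps, Python scripts to look and compute and a shell command to move; the robot and the scene stay as the last step left them, time stands still between calls to the robot, and variables do not carry over. Pictures are saved under pics/ and viewed, at most 13 in all, crops included, and the job is handed in when it is done.

```bash
mkdir -p pics; cat > h.py <<'E'
import numpy as np,cv2
from plant import get_obs,cams
def snap(name,fn):
    c=cams.capture(name); cv2.imwrite(fn,c['color'][:,:,::-1]); np.savez(fn+'.npz',**c); return c
def load(fn): return dict(np.load(fn+'.npz'))
def ray(c,u,v):
    k1=float(c['k1']); D=np.array([k1,0,0,0,0.])
    p=cv2.undistortPoints(np.array([[[u,v]]],float),np.array(c['K'],float),D)[0,0]
    R=np.array(c['R']);t=np.array(c['t']); return -R.T@t, R.T@np.array([p[0],p[1],1.])
def onz(c,u,v,z):
    o,d=ray(c,u,v); return o+d*(z-o[2])/d[2]
def proj(c,X):
    q,_=cv2.projectPoints(np.array(X,float).reshape(-1,1,3),cv2.Rodrigues(np.array(c['R'],float))[0],np.array(c['t'],float),np.array(c['K'],float),np.array([float(c['k1']),0,0,0,0.])); return q[:,0]
E
python3 - <<'E'
from h import *
for n in('scene','top'):
    c=snap(n,f'pics/{n}0.png'); print(n,-np.array(c['R']).T@c['t'],c['k1'],c['K'][0])
o=get_obs();print(o)
E
```

```text
scene [1166.31139143  355.44315677  811.68980595] 0.038743784893883845 [425.77739598   0.         313.18334046]
top [ 471.37143568  -33.36130543 1225.35680939] -0.05126815698123858 [461.8526707    0.         323.15124267]
{'time': 0.1, 'joint_positions': array([-1.45601504e+00,  3.42644653e-01,  1.52491502e+00, -1.94585304e-05,
        1.27541044e+00, -1.45988481e-01]), 'dq': array([-1.47527404e-03, -7.32514347e-05, -2.36999242e-03, -1.76857919e-03,
        6.41207549e-04, -5.20590346e-04]), 'tau': array([ 7.50357467e-04, -4.32007062e+01, -2.44693440e+01,  7.18272314e-02,
        5.25852456e-02, -4.95317613e-05]), 'tool_pos': array([ 135.33597604, -506.86969637,  219.42108801]), 'tcp_rot': array([-3.14022714e+00, -1.81969323e-04,  2.60775323e-01]), 'contact_force': array([0.46057064, 0.90339378, 0.90702951]), 'moment': array([ 0.01674242,  0.02583743, -0.01119872]), 'finger_force': 0.0, 'grip_width': 91.73302710081141}
```

View pics/scene0.png

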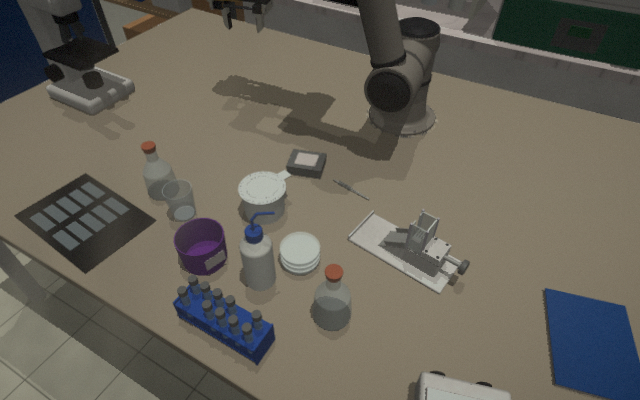

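View pics/top0.png

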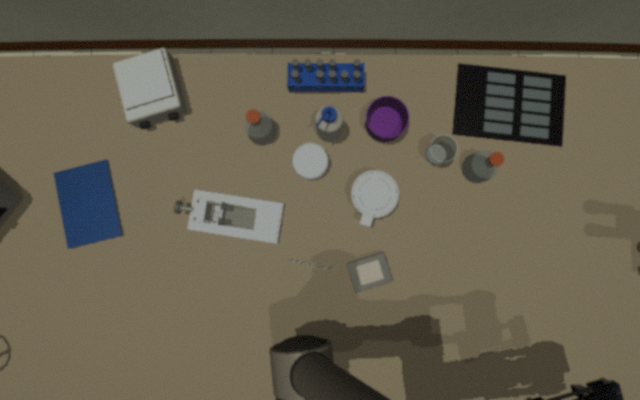

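The scene view shows tub+lid at (262,188) with tab at (284,176), and the dispenser at (415,245) with knob at (461,266). In the top view the lid is at (375,193), tab (367,222), knob (181,207), magazine (213,212), and tray lip near (281,220).

```bash
python3 - <<'E'
from h import *
a=cv2.imread('pics/top0.png')[140:300,160:420]
cv2.imwrite('pics/topc.png',cv2.resize(a,None,fx=3,fy=3,interpolation=cv2.INTER_CUBIC))
c=load('pics/top0.png')
for n,u,v,z in[('lid',375,193,84),('tab',367,222,84),('knob',178,207,57),('lip',281,220,10),('petri',310,161,48),('box',370,272,33),('forc1',290,262,5),('forc2',332,268,5),('beaker',441,150,90),('flaska',481,168,0)]: print(n,onz(c,u,v,z).round(1))
E
```

```text
lid [ 575.6 -145.9   84. ]
tab [ 503.6 -126.1   84. ]
knob [538.8 354.   57. ]
lip [509.3  94.2  10. ]
petri [660.6  17.7  48. ]
box [ 377.3 -138.    33. ]
forc1 [399.4  69.4   5. ]
forc2 [384.7 -41.    5. ]
beaker [ 683.7 -309.9   90. ]
flaska [ 652.5 -438.8    0. ]
```

View pics/topc.png

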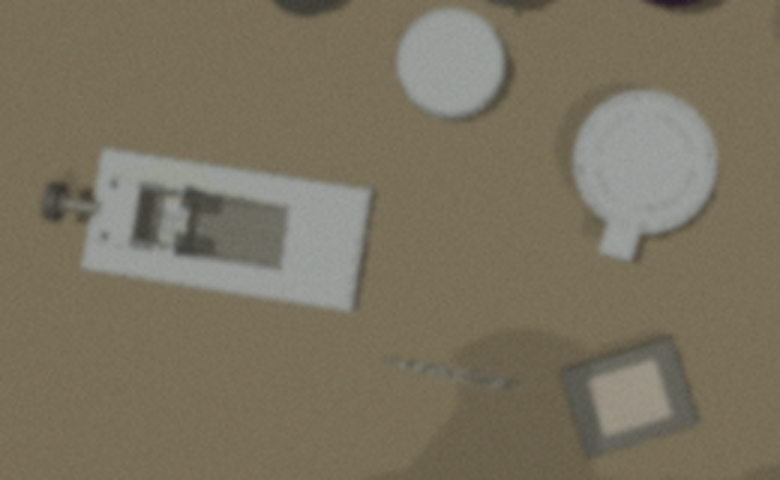

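The crop shows the tray plate with corners at (102,149), (372,188), (354,311) and (82,268). The knob face is at (42,202), the lid centre at (645,161) and the tab end at (620,255).

```bash
python3 - <<'E'
from h import *
c=load('pics/top0.png'); s=load('pics/scene0.png')
f=lambda u,v,z:onz(c,(u+.5)/3-.5+160,(v+.5)/3-.5+140,z)
P=np.array([f(102,149,4),f(372,188,9),f(354,311,9),f(82,268,4)]);print(P.round(1))
x=(P[1]-P[0])+(P[2]-P[3]);x[2]=0;x/=np.linalg.norm(x);y=np.array([-x[1],x[0],0])
yaw=np.degrees(np.arctan2(-x[1],-x[0]));print('x',x,'yaw',yaw)
lip=(P[1]+P[2])/2; org=lip-151*x;org[2]=0;print('org',org, 'tray',org+118*x)
kf=f(42,202,57);print('knobface',kf,'in disp',(kf-org)@x,(kf-org)@y)
pts=[org+[0,0,132],org-119*x+[0,0,57],lip]
print('scene proj',proj(s,pts).round(1), 'top',proj(c,pts).round(1))
# lid: white blob contour
L=f(645,161,84);T=f(620,255,84);print('lid',L,'tabend',T,np.linalg.norm(L-T),np.degrees(np.arctan2(*(L-T)[1::-1])))
print('lid proj scene',proj(s,[L,T]))
E
```

```text
[[589.5 330.7   4. ]
 [556.   87.9   9. ]
 [448.  102.1   9. ]
 [483.4 345.4   4. ]]
x [-0.1403777  -0.99009803  0.        ] yaw 81.93029744648398
org [523.21258876 244.52954909   0.        ] tray [506.64802046 127.69798197   0.        ]
knobface [538.68409397 365.26785762  57.        ] in disp -121.71461527165181 -1.6306589735003458
scene proj [[422.4 218.9]
 [466.3 268.3]
 [359.5 223.9]] top [[212.9 212. ]
 [174.8 206.5]
 [280.7 222.8]]
lid [ 574.7662883 -145.0884162   84.       ] tabend [ 497.05164228 -124.46055983   84.        ] 80.4056880130988 -14.86528502966829
lid proj scene [[261.39291149 186.04419228]
 [285.55633617 170.81367823]]
```

```bash
cat > plan.py <<'E'
# usage: plan.py x,y,z,yawdeg[,n] ... : works out per-row tool-axis shifts from the present pose
import sys,numpy as np
from plant import get_obs
o=get_obs();p=np.array(o['tool_pos']);w=np.degrees(o['tcp_rot'][2])
for a in sys.argv[1:]:
    q=list(map(float,a.split(',')));t=np.array(q[:3]);d=t-p;dw=(q[3]-w+180)%360-180
    n=int(q[4]) if len(q)>4 else max(1,int(np.ceil(max(np.linalg.norm(d)/61,abs(dw)/10.5))))
    print(a,n)
    for i in range(n):
        c,s=np.cos(np.radians(w)),np.sin(np.radians(w))
        e=d/n/1000
        print('  tx %.4f ty %.4f tz %.4f spin %.2f'%(c*e[0]+s*e[1],s*e[0]-c*e[1],-e[2],-dw/n)); w+=dw/n
    p=t;w=q[3]
E
python3 plan.py 430,-230,220,48 546,404,220,82 546,404,61,82
```

```text
430,-230,220,48 7
  tx 0.0509 ty -0.0274 tz -0.0001 spin -4.72
  tx 0.0529 ty -0.0231 tz -0.0001 spin -4.72
  tx 0.0547 ty -0.0186 tz -0.0001 spin -4.72
  tx 0.0560 ty -0.0141 tz -0.0001 spin -4.72
  tx 0.0570 ty -0.0094 tz -0.0001 spin -4.72
  tx 0.0576 ty -0.0047 tz -0.0001 spin -4.72
  tx 0.0578 ty 0.0001 tz -0.0001 spin -4.72
546,404,220,82 11
  tx 0.0499 ty -0.0307 tz -0.0000 spin -3.09
  tx 0.0515 ty -0.0280 tz -0.0000 spin -3.09
  tx 0.0529 ty -0.0252 tz -0.0000 spin -3.09
  tx 0.0542 ty -0.0223 tz -0.0000 spin -3.09
  tx 0.0553 ty -0.0193 tz -0.0000 spin -3.09
  tx 0.0563 ty -0.0163 tz -0.0000 spin -3.09
  tx 0.0571 ty -0.0133 tz -0.0000 spin -3.09
  tx 0.0577 ty -0.0102 tz -0.0000 spin -3.09
  tx 0.0582 ty -0.0070 tz -0.0000 spin -3.09
  tx 0.0585 ty -0.0039 tz -0.0000 spin -3.09
  tx 0.0586 ty -0.0007 tz -0.0000 spin -3.09
546,404,61,82 3
  tx 0.0000 ty 0.0000 tz 0.0530 spin -0.00
  tx 0.0000 ty 0.0000 tz 0.0530 spin -0.00
  tx 0.0000 ty 0.0000 tz 0.0530 spin -0.00
```

```bash
python3 -m creep '[{"hand":0,"tx":0.051,"ty":-0.027,"tz":0,"spin":-4.7},{"hand":0,"tx":0.053,"ty":-0.023,"tz":0,"spin":-4.7},{"hand":0,"tx":0.055,"ty":-0.019,"tz":0,"spin":-4.7},{"hand":0,"tx":0.056,"ty":-0.014,"tz":0,"spin":-4.7},{"hand":0,"tx":0.057,"ty":-0.009,"tz":0,"spin":-4.7}]'
python3 -m creep '[{"hand":0,"tx":0.058,"ty":-0.005,"tz":0,"spin":-4.7},{"hand":0,"tx":0.058,"ty":0,"tz":0,"spin":-4.7},{"hand":0,"tx":0.050,"ty":-0.031,"tz":0,"spin":-3.1},{"hand":0,"tx":0.051,"ty":-0.028,"tz":0,"spin":-3.1},{"hand":0,"tx":0.053,"ty":-0.025,"tz":0,"spin":-3.1}]'
python3 -m creep '[{"hand":0,"tx":0.054,"ty":-0.022,"tz":0,"spin":-3.1},{"hand":0,"tx":0.055,"ty":-0.019,"tz":0,"spin":-3.1},{"hand":0,"tx":0.056,"ty":-0.016,"tz":0,"spin":-3.1},{"hand":0,"tx":0.057,"ty":-0.013,"tz":0,"spin":-3.1},{"hand":0,"tx":0.058,"ty":-0.010,"tz":0,"spin":-3.1}]'
python3 -m creep '[{"hand":0,"tx":0.058,"ty":-0.007,"tz":0,"spin":-3.1},{"hand":0,"tx":0.058,"ty":-0.004,"tz":0,"spin":-3.1},{"hand":0,"tx":0.059,"ty":0,"tz":0,"spin":-3.1},{"hand":0,"tx":0,"ty":0,"tz":0,"spin":0}]'
python3 plan.py 546,404,120,82 546,404,61,82
python3 -c "
from h import *
snap('wrist','pics/w1.png')"
```

```text
time: 0.72
tool_pos: [347.7, -308.5, 219.9]
tcp_rot: [-3.141, 0.0, 0.673]
contact_force: [0.1, -1.5, 1.3]
grip_width: 46.7
finger_force: 0.0
time: 1.35
tool_pos: [463.2, -55.7, 219.7]
tcp_rot: [-3.141, 0.0, 0.999]
contact_force: [0.6, -0.8, 0.3]
grip_width: 0.9
finger_force: 0.0
time: 1.98
tool_pos: [517.4, 231.2, 219.6]
tcp_rot: [-3.141, 0.001, 1.27]
contact_force: [0.7, 0.4, -0.4]
grip_width: 0.5
finger_force: 0.0
time: 2.48
tool_pos: [548.9, 405.5, 217.4]
tcp_rot: [-3.139, 0.001, 1.435]
contact_force: [-0.9, -0.6, -0.6]
grip_width: 0.3
finger_force: 0.0
546,404,120,82 2
  tx -0.0010 ty -0.0013 tz 0.0487 spin 0.11
  tx -0.0010 ty -0.0013 tz 0.0487 spin 0.11
546,404,61,82 1
  tx 0.0000 ty 0.0000 tz 0.0590 spin -0.00
```

View pics/w1.png

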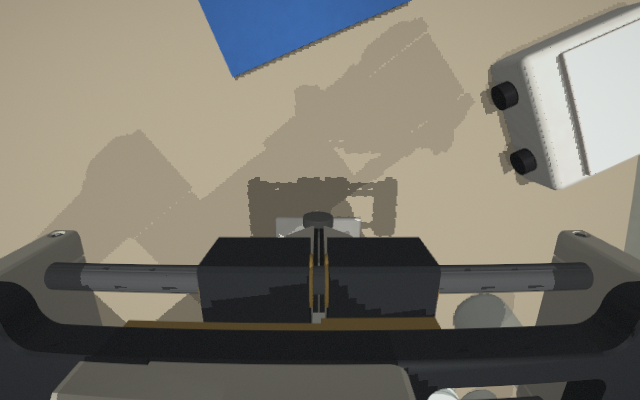

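The wrist view shows the knob at (318,218), centred laterally on the closed fingers (column 319). I'll go down behind it and approach.

```bash
python3 -m creep '[{"hand":0,"tx":-0.001,"ty":-0.002,"tz":0.052,"spin":0},{"hand":0,"tx":0,"ty":-0.001,"tz":0.052,"spin":0},{"hand":0,"tx":0,"ty":0,"tz":0.052,"spin":0},{"hand":0,"tx":-0.010,"ty":0,"tz":0,"spin":0},{"hand":0,"tx":-0.008,"ty":0,"tz":0,"spin":0}]'
python3 -m creep '[{"hand":0,"tx":-0.003,"ty":0,"tz":0,"spin":0}]'
python3 -m creep '[{"hand":0,"tx":-0.003,"ty":0,"tz":0,"spin":0}]'
python3 -m creep '[{"hand":0,"tx":-0.003,"ty":0,"tz":0,"spin":0}]'
python3 -m creep '[{"hand":0,"tx":-0.003,"ty":0,"tz":0,"spin":0}]'
```

```text
time: 3.15
tool_pos: [545.4, 382.4, 66.4]
tcp_rot: [3.139, -0.001, 1.429]
contact_force: [0.6, 0.4, 0.3]
grip_width: 0.3
finger_force: 0.0
time: 3.28
tool_pos: [545.5, 380.1, 67.3]
tcp_rot: [3.137, -0.003, 1.429]
contact_force: [-0.6, 0.0, -0.8]
grip_width: 0.6
finger_force: 0.0
time: 3.4
tool_pos: [544.4, 377.6, 66.2]
tcp_rot: [3.139, -0.002, 1.43]
contact_force: [0.3, -1.2, 0.8]
grip_width: 0.4
finger_force: 0.0
time: 3.52
tool_pos: [543.3, 374.7, 65.0]
tcp_rot: [3.14, -0.001, 1.43]
contact_force: [-0.9, -0.4, -0.4]
grip_width: 0.4
finger_force: 0.0
time: 3.65
tool_pos: [542.6, 371.5, 64.2]
tcp_rot: [3.141, -0.0, 1.43]
contact_force: [-0.2, -0.4, 0.2]
grip_width: 0.1
finger_force: 0.0
```

```bash
python3 -m creep '[{"hand":0,"tx":-0.003,"ty":0,"tz":0.003,"spin":0}]'
for i in 1 ; do :; done
python3 -m creep '[{"hand":0,"tx":-0.003,"ty":0,"tz":0,"spin":0}]'
python3 -m creep '[{"hand":0,"tx":-0.003,"ty":0,"tz":0,"spin":0}]'
python3 -m creep '[{"hand":0,"tx":-0.003,"ty":0,"tz":0,"spin":0}]'
python3 -m creep '[{"hand":0,"tx":-0.003,"ty":0,"tz":0,"spin":0}]'
```

```text
time: 3.78
tool_pos: [542.8, 369.8, 61.8]
tcp_rot: [3.14, -0.003, 1.43]
contact_force: [0.1, 5.8, 4.4]
grip_width: 0.3
finger_force: 2.7
time: 3.9
tool_pos: [542.4, 367.0, 61.5]
tcp_rot: [3.14, -0.003, 1.43]
contact_force: [1.2, 6.2, 2.0]
grip_width: 0.1
finger_force: 3.0
time: 4.03
tool_pos: [542.0, 364.2, 61.5]
tcp_rot: [3.14, -0.003, 1.43]
contact_force: [1.5, 6.0, 2.0]
grip_width: 0.5
finger_force: 3.2
time: 4.15
tool_pos: [541.6, 361.3, 61.6]
tcp_rot: [3.14, -0.003, 1.43]
contact_force: [1.4, 6.4, 1.3]
grip_width: 0.6
finger_force: 3.4
time: 4.28
tool_pos: [541.1, 358.5, 61.5]
tcp_rot: [3.14, -0.004, 1.43]
contact_force: [1.7, 7.6, 1.5]
grip_width: -0.0
finger_force: 3.6
```

```bash
python3 -m creep '[{"hand":0,"tx":-0.004,"ty":0,"tz":0,"spin":0},{"hand":0,"tx":-0.004,"ty":0,"tz":0,"spin":0},{"hand":0,"tx":-0.004,"ty":0,"tz":0,"spin":0},{"hand":0,"tx":-0.003,"ty":0,"tz":0,"spin":0}]'
python3 -m creep '[{"hand":0,"tx":-0.001,"ty":0,"tz":0,"spin":0}]' | sed -n '2p;4p'
python3 -m creep '[{"hand":0,"tx":-0.001,"ty":0,"tz":0,"spin":0}]' | sed -n '2p;4p'
python3 -m creep '[{"hand":0,"tx":-0.001,"ty":0,"tz":0,"spin":0}]' | sed -n '2p;4p'
```

```text
time: 4.78
tool_pos: [539.0, 344.1, 61.6]
tcp_rot: [3.139, -0.004, 1.43]
contact_force: [0.8, 8.9, 1.3]
grip_width: 0.4
finger_force: 4.5
tool_pos: [538.9, 343.1, 61.6]
contact_force: [0.4, 8.7, 1.3]
tool_pos: [538.8, 342.2, 61.6]
contact_force: [0.6, 9.3, 1.4]
tool_pos: [538.7, 341.3, 61.6]
contact_force: [1.0, 9.5, 0.6]
```

```bash
ok(){ python3 -c "
from plant import get_obs;import sys
o=get_obs();f=(o['contact_force']**2).sum()**.5;print(o['tool_pos'].round(1),round(f,1));sys.exit(f>14)"; }
python3 -m creep '[{"tx":-0.001,"hand":0,"ty":0,"tz":0,"spin":0}]' >/dev/null; ok &&
python3 -m creep '[{"tx":-0.001,"hand":0,"ty":0,"tz":0,"spin":0}]' >/dev/null && ok &&
python3 -m creep '[{"tx":-0.001,"hand":0,"ty":0,"tz":0,"spin":0}]' >/dev/null && ok &&
python3 -m creep '[{"tx":-0.001,"hand":0,"ty":0,"tz":0,"spin":0}]' >/dev/null && ok &&
python3 -m creep '[{"tx":-0.001,"hand":0,"ty":0,"tz":0,"spin":0}]' >/dev/null && ok &&
python3 -m creep '[{"tx":-0.001,"hand":0,"ty":0,"tz":0,"spin":0}]' >/dev/null && ok &&
python3 -m creep '[{"tx":-0.001,"hand":0,"ty":0,"tz":0,"spin":0}]' >/dev/null && ok &&
python3 -m creep '[{"tx":-0.001,"hand":0,"ty":0,"tz":0,"spin":0}]' >/dev/null && ok
```

```text
[538.5 340.3  61.6] 9.0False
```

```bash
cat > ok.py <<'E'
from plant import get_obs;import sys
o=get_obs();f=(o['contact_force']**2).sum()**.5;print(o['tool_pos'].round(1),round(f,1));sys.exit(int(f>14))
E
python3 -m creep '[{"tx":-0.001,"hand":0,"ty":0,"tz":0,"spin":0}]' >/dev/null; python3 ok.py &&
python3 -m creep '[{"tx":-0.001,"hand":0,"ty":0,"tz":0,"spin":0}]' >/dev/null && python3 ok.py &&
python3 -m creep '[{"tx":-0.001,"hand":0,"ty":0,"tz":0,"spin":0}]' >/dev/null && python3 ok.py &&
python3 -m creep '[{"tx":-0.001,"hand":0,"ty":0,"tz":0,"spin":0}]' >/dev/null && python3 ok.py &&
python3 -m creep '[{"tx":-0.001,"hand":0,"ty":0,"tz":0,"spin":0}]' >/dev/null && python3 ok.py &&
python3 -m creep '[{"tx":-0.001,"hand":0,"ty":0,"tz":0,"spin":0}]' >/dev/null && python3 ok.py &&
python3 -m creep '[{"tx":-0.001,"hand":0,"ty":0,"tz":0,"spin":0}]' >/dev/null && python3 ok.py &&
python3 -m creep '[{"tx":-0.001,"hand":0,"ty":0,"tz":0,"spin":0}]' >/dev/null && python3 ok.py &&
python3 -m creep '[{"tx":-0.001,"hand":0,"ty":0,"tz":0,"spin":0}]' >/dev/null && python3 ok.py &&
python3 -m creep '[{"tx":-0.001,"hand":0,"ty":0,"tz":0,"spin":0}]' >/dev/null && python3 ok.py
```

```text
[538.4 339.4  61.6] 9.8
[538.2 338.4  61.6] 10.8
[538.1 337.5  61.6] 10.6
[538.  336.5  61.6] 10.2
[537.8 335.6  61.6] 10.3
[537.7 335.1  61.6] 13.3
[537.8 335.   61.7] 16.5
```

The force rises sharply with no further travel, so this is the stop at about 35.5 mm. I'll back off, rise, and check the picture.

```bash
python3 -m creep '[{"hand":0,"tx":0,"ty":0,"tz":0,"spin":0},{"hand":0,"tx":0.02,"ty":0,"tz":0,"spin":0},{"hand":0,"tx":0.03,"ty":0,"tz":0,"spin":0},{"hand":0,"tx":0.02,"ty":0,"tz":-0.02,"spin":0},{"hand":0,"tx":0,"ty":0,"tz":-0.06,"spin":0}]'
python3 -m creep '[{"hand":0.6,"tx":0,"ty":0,"tz":-0.06,"spin":0}]'
python3 - <<'E'
from h import *
c=snap('top','pics/top1.png');s=snap('scene','pics/scene1.png')
a=c['color'][150:290,150:310,::-1];b=s['color'][190:310,330:490,::-1]
a=cv2.resize(a,None,fx=3,fy=3,interpolation=cv2.INTER_CUBIC);b=cv2.resize(b,(480,360),interpolation=cv2.INTER_CUBIC)
b=cv2.copyMakeBorder(b,0,60,0,0,0);
cv2.imwrite('pics/both1.png',cv2.resize(np.hstack([a,b]),None,fx=.83,fy=.83))
E
```

```text
time: 6.78
tool_pos: [544.4, 400.3, 137.2]
tcp_rot: [-3.135, 0.006, 1.432]
contact_force: [1.6, -0.2, -0.1]
grip_width: 0.6
finger_force: 0.0
time: 6.9
tool_pos: [546.1, 400.1, 201.3]
tcp_rot: [-3.14, 0.002, 1.431]
contact_force: [1.6, 0.5, 0.1]
grip_width: 6.6
finger_force: 0.0
```

View pics/both1.png

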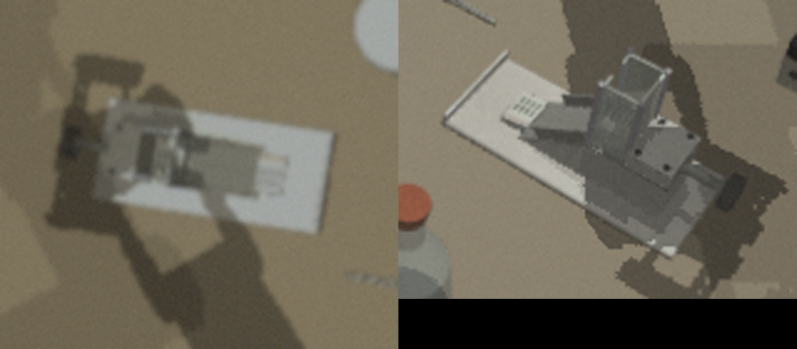

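The top crop (left) shows the dispensed cassette at the chute's foot, crop (272,177). The knob is back out at (70,142).

```bash
python3 plan.py 504,-126,190,-15 504,-126,77,-15
```

```text
504,-126,190,-15 10
  tx -0.0529 ty 0.0029 tz 0.0019 spin 9.70
  tx -0.0517 ty 0.0118 tz 0.0019 spin 9.70
  tx -0.0489 ty 0.0203 tz 0.0019 spin 9.70
  tx -0.0448 ty 0.0282 tz 0.0019 spin 9.70
  tx -0.0394 ty 0.0354 tz 0.0019 spin 9.70
  tx -0.0329 ty 0.0415 tz 0.0019 spin 9.70
  tx -0.0254 ty 0.0465 tz 0.0019 spin 9.70
  tx -0.0173 ty 0.0501 tz 0.0019 spin 9.70
  tx -0.0086 ty 0.0523 tz 0.0019 spin 9.70
  tx 0.0004 ty 0.0530 tz 0.0019 spin 9.70
504,-126,77,-15 2
  tx 0.0000 ty -0.0000 tz 0.0565 spin -0.00
  tx 0.0000 ty -0.0000 tz 0.0565 spin -0.00
```

```bash
python3 -m creep '[{"hand":0.65,"tx":-0.053,"ty":0.003,"tz":0.001,"spin":9.7},{"hand":0.65,"tx":-0.052,"ty":0.012,"tz":0,"spin":9.7},{"hand":0.65,"tx":-0.049,"ty":0.020,"tz":0,"spin":9.7},{"hand":0.65,"tx":-0.045,"ty":0.028,"tz":0,"spin":9.7},{"hand":0.65,"tx":-0.039,"ty":0.035,"tz":0,"spin":9.7}]'
python3 -m creep '[{"hand":0.65,"tx":-0.033,"ty":0.042,"tz":0.002,"spin":9.7},{"hand":0.65,"tx":-0.025,"ty":0.046,"tz":0.002,"spin":9.7},{"hand":0.65,"tx":-0.017,"ty":0.050,"tz":0.002,"spin":9.7},{"hand":0.65,"tx":-0.009,"ty":0.052,"tz":0.002,"spin":9.7},{"hand":0.65,"tx":0,"ty":0.053,"tz":0.002,"spin":9.7}]'
python3 -m creep '[{"hand":0.65,"tx":0,"ty":0,"tz":0,"spin":0}]'
python3 -c "
from h import *
c=snap('wrist','pics/w2.png')
print(get_obs()['tool_pos'],proj(c,[[506,-127,84],[575,-145,84]]))"
python3 plan.py 504,-126,77,-15
```

```text
time: 7.62
tool_pos: [522.7, 134.6, 199.3]
tcp_rot: [3.142, 0.001, 0.578]
contact_force: [0.5, -0.8, -0.7]
grip_width: 58.7
finger_force: 0.0
time: 8.25
tool_pos: [499.6, -128.5, 189.3]
tcp_rot: [3.141, 0.001, -0.268]
contact_force: [-0.1, 0.2, 0.5]
grip_width: 59.9
finger_force: 0.0
time: 8.38
tool_pos: [499.5, -130.1, 189.1]
tcp_rot: [3.141, 0.001, -0.269]
contact_force: [0.5, 0.8, 0.4]
grip_width: 59.7
finger_force: 0.0
[ 499.65731204 -128.1579743   189.19739794] [[313.10770601 182.81513305]
 [311.52341719  99.27862274]]
504,-126,77,-15 2
  tx 0.0018 ty -0.0016 tz 0.0561 spin -0.10
  tx 0.0018 ty -0.0016 tz 0.0561 spin -0.10
```

View pics/w2.png

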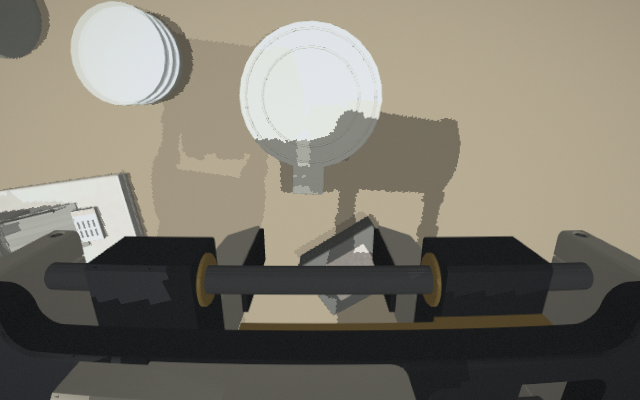

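The wrist view shows the lid centre at about (310.5,94) and the tab end at (308.5,193). The slide box is below at (345,270), clear of the fingers.

```bash
python3 - <<'E'
from h import *
c=load('pics/w2.png')
L=onz(c,310.5,94,84);E=onz(c,308.5,193,84);d=E-L
print(L,E,np.linalg.norm(d),np.degrees(np.arctan2(-d[1],-d[0])))
u=d/np.linalg.norm(d);g=E-10*u;print('grip',g)
# tool y error: expected
E
```

```text
[ 579.27556122 -145.32943081   84.        ] [ 498.04334077 -120.48859527   84.        ] 84.94551636168332 -17.003646616458735
grip [ 507.60620223 -123.41292095   84.        ]
```

```bash
python3 plan.py 505.5,-125,77,-16; python3 -m creep '[{"hand":0.65,"tx":0.002,"ty":-0.003,"tz":0.050,"spin":0.3},{"hand":0.65,"tx":0.003,"ty":-0.002,"tz":0.050,"spin":0.3},{"hand":0.65,"tx":0,"ty":0,"tz":0.012,"spin":0},{"hand":0.65,"tx":0,"ty":0,"tz":0,"spin":0}]'
```

```text
505.5,-125,77,-16 2
  tx 0.0024 ty -0.0023 tz 0.0561 spin 0.40
  tx 0.0024 ty -0.0023 tz 0.0561 spin 0.40
time: 8.93
tool_pos: [506.6, -122.5, 78.1]
tcp_rot: [-3.142, 0.001, -0.271]
contact_force: [0.4, -0.3, -0.2]
grip_width: 59.6
finger_force: 0.0
```

```bash
python3 -m creep '[{"hand":0.4,"tx":-0.001,"ty":0.002,"tz":0.001,"spin":0},{"hand":0.36,"tx":0,"ty":0,"tz":0,"spin":0}]'
python3 -m creep '[{"hand":0.25,"tx":0,"ty":0,"tz":0,"spin":0},{"hand":0.25,"tx":0,"ty":0,"tz":0,"spin":0}]'
```

```text
time: 9.18
tool_pos: [505.8, -125.4, 78.5]
tcp_rot: [3.141, -0.003, -0.273]
contact_force: [0.2, 0.3, 0.3]
grip_width: 44.3
finger_force: 0.0
time: 9.43
tool_pos: [505.3, -125.0, 77.5]
tcp_rot: [3.142, -0.001, -0.273]
contact_force: [-0.6, 0.6, 1.0]
grip_width: 25.3
finger_force: 0.7
```

```bash
python3 -m creep '[{"hand":0.25,"tx":0,"ty":0,"tz":0,"spin":0},{"hand":0.25,"tx":0,"ty":0,"tz":0,"spin":0}]'
python3 - <<'E'
from h import *
c=snap('wrist','pics/w3.png');s=snap('scene','pics/s3.png')
a=c['color'][:,:,::-1];b=cv2.resize(s['color'][130:230,210:310,::-1],(400,400),interpolation=cv2.INTER_CUBIC)
cv2.imwrite('pics/b3.png',cv2.resize(np.hstack([a[:, 160:480],b]),None,fx=1.1,fy=1.1))
E
```

```text
time: 9.68
tool_pos: [505.2, -125.0, 77.2]
tcp_rot: [3.141, -0.001, -0.273]
contact_force: [0.4, 0.2, 2.2]
grip_width: 23.4
finger_force: 1.0
```

View pics/b3.png

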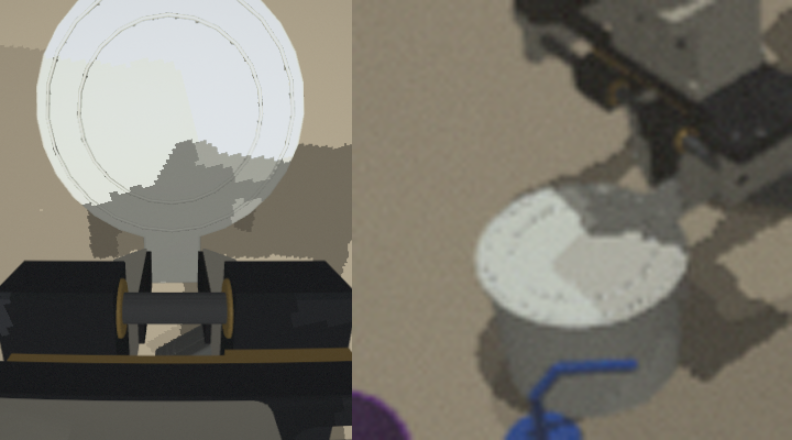

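Wrist view: the tab runs between the fingers at (172,260) and the pads look to be beside it, but the reading (23.4 mm, 1 N) is unconvincing. I'll close further to test.

```bash
python3 -m creep '[{"hand":0.1,"tx":0,"ty":0,"tz":0,"spin":0},{"hand":0.1,"tx":0,"ty":0,"tz":0,"spin":0}]'
```

```text
time: 10.02
tool_pos: [505.0, -125.0, 77.0]
tcp_rot: [3.141, -0.0, -0.273]
contact_force: [-0.8, 0.0, 1.6]
grip_width: 10.3
finger_force: 1.0
```

```bash
python3 - <<'E'
from h import *
s=load('pics/s3.png');w=load('pics/w3.png')
P=[[505,-125,63],[505,-125,84],[498,-122,82],[513,-128,82]]
print((proj(s,P)-[210,130])*4); print(proj(w,P))
c=snap('wrist','pics/w4.png');t=snap('scene','pics/s4.png')
a=cv2.resize(c['color'][180:320,220:420,::-1],(400,280),interpolation=cv2.INTER_CUBIC)
b=cv2.resize(t['color'][140:210,240:340,::-1],(400,280),interpolation=cv2.INTER_CUBIC)
cv2.imwrite('pics/b4.png',np.hstack([a,b]))
E
```

```text
[[296.44275128 194.31944428]
 [294.71906238 170.11308541]
 [304.78728611 167.72854491]
 [284.05883164 178.10136834]]
[[318.70939045 229.36468463]
 [318.76086977 244.35743984]
 [316.98214747 254.99483176]
 [320.08576149 228.61714951]]
```

View pics/b4.png

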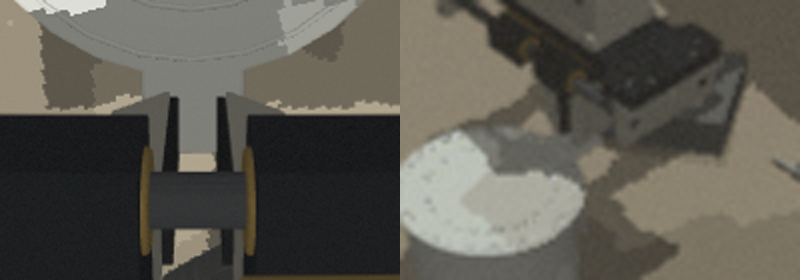

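```bash
python3 - <<'E'
from h import *
w=load('pics/w4.png');c,s=np.cos(-.273),np.sin(-.273)
ty=np.array([s,-c,0]);tx=np.array([c,s,0]);T=np.array(get_obs()['tool_pos'])
for z in(63,75,84,95):
  for dx in (-9.5,9.5):
    for h in(5.15,14):
      p=T*[1,1,0]+[0,0,z]+dx*tx; q=proj(w,[p-h*ty,p+h*ty]); print(z,dx,h,((q-[220,180])*2).round(0).tolist())
print(get_obs()['joint_positions'], -w['R'].T@w['t'])
E
```

```text
63 -9.5 5.15 [[181.0, 127.0], [214.0, 127.0]]
63 -9.5 14 [[152.0, 127.0], [242.0, 126.0]]
63 9.5 5.15 [[180.0, 69.0], [214.0, 69.0]]
63 9.5 14 [[151.0, 69.0], [243.0, 69.0]]
75 -9.5 5.15 [[180.0, 144.0], [215.0, 144.0]]
75 -9.5 14 [[149.0, 144.0], [245.0, 144.0]]
75 9.5 5.15 [[179.0, 84.0], [215.0, 84.0]]
75 9.5 14 [[148.0, 84.0], [246.0, 84.0]]
84 -9.5 5.15 [[179.0, 159.0], [216.0, 159.0]]
84 -9.5 14 [[147.0, 159.0], [247.0, 159.0]]
84 9.5 5.15 [[178.0, 96.0], [216.0, 96.0]]
84 9.5 14 [[145.0, 96.0], [249.0, 96.0]]
95 -9.5 5.15 [[178.0, 180.0], [217.0, 179.0]]
95 -9.5 14 [[144.0, 179.0], [251.0, 179.0]]
95 9.5 5.15 [[177.0, 113.0], [218.0, 113.0]]
95 9.5 14 [[142.0, 113.0], [252.0, 113.0]]
[-3.89937041e-01  4.94868248e-01  1.72526959e+00 -2.05339088e-04
  9.21370222e-01  1.45424887e+00] [ 578.14055347 -145.32878121  241.72193126]
```

The pads' visible ends sit at tab level in both position (row about 228) and scale, and the tool feels 2 N upward. So the tips seem to be resting on top of the tab. I'll open, go 18 mm lower and close again, which is clear of everything either way.

```bash
python3 -m creep '[{"hand":0.6,"tx":0,"ty":0,"tz":-0.010,"spin":0},{"hand":0.6,"tx":0,"ty":0,"tz":0,"spin":0},{"hand":0.6,"tx":0,"ty":0,"tz":0,"spin":0}]'
python3 -m creep '[{"hand":0.6,"tx":0.002,"ty":0,"tz":0.018,"spin":0},{"hand":0.6,"tx":0,"ty":0,"tz":0.012,"spin":0}]' 
python3 -m creep '[{"hand":0.4,"tx":0,"ty":0,"tz":0,"spin":0},{"hand":0.34,"tx":0,"ty":0,"tz":0,"spin":0}]' 
python3 -m creep '[{"hand":0.2,"tx":0,"ty":0,"tz":0,"spin":0},{"hand":0.2,"tx":0,"ty":0,"tz":0,"spin":0}]'
```

```text
time: 10.5
tool_pos: [505.0, -125.0, 87.1]
tcp_rot: [3.141, -0.0, -0.273]
contact_force: [-0.6, 0.3, -0.9]
grip_width: 34.9
finger_force: 0.0
time: 10.75
tool_pos: [506.7, -125.4, 56.2]
tcp_rot: [-3.142, 0.001, -0.273]
contact_force: [0.1, -0.2, -0.5]
grip_width: 53.1
finger_force: 0.0
time: 11.0
tool_pos: [507.1, -125.6, 57.2]
tcp_rot: [3.141, -0.0, -0.273]
contact_force: [0.1, -0.5, 1.1]
grip_width: 39.4
finger_force: 0.0
time: 11.25
tool_pos: [507.3, -125.6, 57.5]
tcp_rot: [3.141, -0.001, -0.273]
contact_force: [0.6, -1.4, 0.4]
grip_width: 27.1
finger_force: 29.9
```

Now it's gripped: 27.1 mm at 30 N. The tips are really about 21 mm shorter than stated (near TCP z+7). I'll tip the lid up gently.

```bash
python3 -m creep '[{"hand":0.2,"tx":0,"ty":0,"tz":-0.006,"spin":0},{"hand":0.2,"tx":0,"ty":0,"tz":-0.010,"spin":0},{"hand":0.2,"tx":0.001,"ty":0,"tz":-0.012,"spin":0},{"hand":0.2,"tx":0.002,"ty":0,"tz":-0.012,"spin":0},{"hand":0.2,"tx":0,"ty":0,"tz":0,"spin":0}]'
python3 - <<'E'
from h import *
c=snap('wrist','pics/w5.png');t=snap('scene','pics/s5.png')
a=cv2.resize(c['color'][:,100:540,::-1],(440,400))
b=cv2.resize(t['color'][130:230,225:315,::-1],(360,400),interpolation=cv2.INTER_CUBIC)
cv2.imwrite('pics/b5.png',np.hstack([a,b]))
E
```

```text
time: 11.88
tool_pos: [510.8, -126.7, 98.4]
tcp_rot: [3.141, -0.003, -0.273]
contact_force: [0.1, -0.1, -1.1]
grip_width: 27.3
finger_force: 29.9
```

View pics/b5.png

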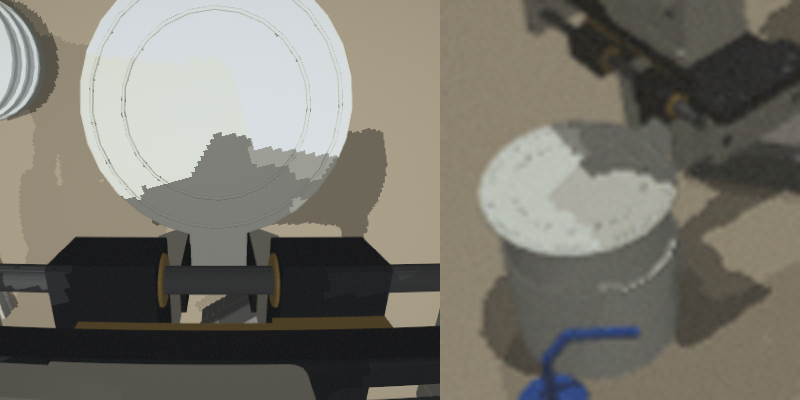

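The scene and wrist views show the lid lifted clear of the rim and roughly level, held by the tab at (218,245). The force agrees, at about 1 N of weight. Next I'll carry it to the right.

```bash
python3 plan.py 506,-125,130,-15.6 455,-305,125,-15.6 455,-305,5,-15.6
```

```text
506,-125,130,-15.6 1
  tx -0.0040 ty -0.0002 tz -0.0329 spin -0.06
455,-305,125,-15.6 4
  tx -0.0002 ty 0.0468 tz 0.0013 spin -0.00
  tx -0.0002 ty 0.0468 tz 0.0013 spin -0.00
  tx -0.0002 ty 0.0468 tz 0.0013 spin -0.00
  tx -0.0002 ty 0.0468 tz 0.0013 spin -0.00
455,-305,5,-15.6 2
  tx 0.0000 ty -0.0000 tz 0.0600 spin -0.00
  tx 0.0000 ty -0.0000 tz 0.0600 spin -0.00
```

Gentle speeds, so the lid doesn't swing in the pads.

```bash
python3 -m creep '[{"hand":0.2,"tx":0,"ty":0,"tz":-0.015,"spin":0},{"hand":0.2,"tx":0,"ty":0.005,"tz":-0.015,"spin":0},{"hand":0.2,"tx":0,"ty":0.02,"tz":0,"spin":0},{"hand":0.2,"tx":0,"ty":0.03,"tz":0,"spin":0},{"hand":0.2,"tx":0,"ty":0.03,"tz":0,"spin":0}]'
python3 -m creep '[{"hand":0.2,"tx":-0.002,"ty":0.03,"tz":0,"spin":0},{"hand":0.2,"tx":-0.002,"ty":0.03,"tz":0,"spin":0},{"hand":0.2,"tx":0,"ty":0.025,"tz":0,"spin":0},{"hand":0.2,"tx":0,"ty":0.015,"tz":0,"spin":0},{"hand":0.2,"tx":0,"ty":0,"tz":0.02,"spin":0}]'
python3 -m creep '[{"hand":0.2,"tx":0,"ty":0,"tz":0.03,"spin":0},{"hand":0.2,"tx":0,"ty":0,"tz":0.02,"spin":0},{"hand":0.2,"tx":0,"ty":0,"tz":0.01,"spin":0},{"hand":0.2,"tx":0,"ty":0,"tz":0,"spin":0}]'
python3 - <<'E'
from h import *
c=snap('wrist','pics/w6.png');t=snap('scene','pics/s6.png')
a=cv2.resize(c['color'][:,100:540,::-1],(440,400))
b=cv2.resize(t['color'][90:190,180:270,::-1],(360,400),interpolation=cv2.INTER_CUBIC)
cv2.imwrite('pics/b6.png',np.hstack([a,b]))
E
```

```text
time: 12.6
tool_pos: [486.9, -209.3, 128.2]
tcp_rot: [3.141, -0.001, -0.273]
contact_force: [-0.2, -0.1, 0.5]
grip_width: 26.6
finger_force: 29.9
time: 13.22
tool_pos: [456.8, -305.4, 108.7]
tcp_rot: [3.139, -0.004, -0.275]
contact_force: [0.1, 0.1, -1.3]
grip_width: 27.4
finger_force: 29.9
time: 13.72
tool_pos: [456.1, -303.2, 47.0]
tcp_rot: [-3.141, 0.001, -0.273]
contact_force: [0.6, 0.0, -0.5]
grip_width: 27.4
finger_force: 29.9
```

View pics/b6.png

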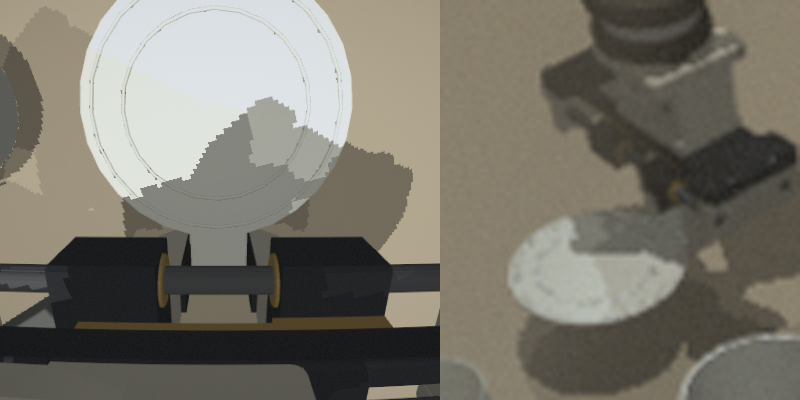

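Wrist and scene views show the lid held level over clear bench, with the beaker and tub well away. I'll lower it until the tips nearly touch.

```bash
python3 -m creep '[{"hand":0.2,"tx":0,"ty":0,"tz":0.02,"spin":0},{"hand":0.2,"tx":0,"ty":0,"tz":0.015,"spin":0},{"hand":0.2,"tx":0,"ty":0,"tz":0.010,"spin":0},{"hand":0.2,"tx":0,"ty":0,"tz":0,"spin":0}]'; python3 ok.py &&
python3 -m creep '[{"hand":0.2,"tx":0,"ty":0,"tz":0.002,"spin":0}]'>/dev/null; python3 ok.py &&
python3 -m creep '[{"hand":0.2,"tx":0,"ty":0,"tz":0.002,"spin":0}]' >/dev/null; python3 ok.py
```

```text
time: 14.32
tool_pos: [455.8, -303.1, 1.5]
tcp_rot: [-3.141, 0.001, -0.273]
contact_force: [-0.7, 0.5, -0.6]
grip_width: 27.1
finger_force: 29.9
[ 455.8 -303.1    1.5] 1.0
[ 456.5 -303.7    0.5] 1.4
[ 456.4 -303.6   -1.6] 1.2
```

```bash
cat > lo.py <<'E'
from plant import get_obs;import sys
o=get_obs();print(o['tool_pos'][2].round(1),o['contact_force'].round(1));sys.exit(int(o['contact_force'][2]>2))
E
python3 -m creep '[{"hand":0.2,"tx":0,"ty":0,"tz":0.001,"spin":0}]'>/dev/null; python3 lo.py &&
python3 -m creep '[{"hand":0.2,"tx":0,"ty":0,"tz":0.001,"spin":0}]'>/dev/null; python3 lo.py &&
python3 -m creep '[{"hand":0.2,"tx":0,"ty":0,"tz":0.001,"spin":0}]'>/dev/null; python3 lo.py &&
python3 -m creep '[{"hand":0.2,"tx":0,"ty":0,"tz":0.001,"spin":0}]'>/dev/null; python3 lo.py
```

```text
-2.8 [-0.3 -0.2 -1.1]
-3.9 [ 0.8 -0.7 -0.1]
-5.0 [ 0.4 -1.3 -0.1]
-6.0 [-0.2 -0.2 -1.4]
```

```bash
python3 -m creep '[{"hand":0.5,"tx":0,"ty":0,"tz":0,"spin":0},{"hand":0.6,"tx":0,"ty":0,"tz":0,"spin":0},{"hand":0.6,"tx":0,"ty":0,"tz":0,"spin":0},{"hand":0.6,"tx":0,"ty":0,"tz":-0.03,"spin":0},{"hand":0.6,"tx":0,"ty":0,"tz":-0.06,"spin":0}]'
python3 -m creep '[{"hand":0.6,"tx":0,"ty":0,"tz":-0.06,"spin":0},{"hand":0.6,"tx":0,"ty":0,"tz":-0.05,"spin":0}]'
python3 - <<'E'
from h import *
c=snap('wrist','pics/w7.png');t=snap('top','pics/t7.png')
g=cv2.cvtColor(t['color'],cv2.COLOR_RGB2GRAY)
a=cv2.resize(c['color'][:,:,::-1],None,fx=.6,fy=.6)
b=cv2.resize(t['color'][160:270,225:305,::-1],(320,440),interpolation=cv2.INTER_CUBIC)[:, :]
d=cv2.resize(t['color'][150:290,330:470,::-1],(384,200))
L=np.vstack([a,d]);
cv2.imwrite('pics/b7.png',np.hstack([L,b]))
E
python3 plan.py 500,120,205,0
```

```text
time: 15.7
tool_pos: [454.7, -302.3, 83.0]
tcp_rot: [-3.139, 0.005, -0.273]
contact_force: [0.7, -1.0, -0.0]
grip_width: 55.0
finger_force: 0.0
time: 15.95
tool_pos: [456.2, -303.5, 196.7]
tcp_rot: [3.141, -0.002, -0.273]
contact_force: [0.2, -1.0, -0.8]
grip_width: 55.1
finger_force: 0.0
500,120,205,0 8
  tx -0.0093 ty -0.0526 tz -0.0006 spin -1.96
  tx -0.0075 ty -0.0529 tz -0.0006 spin -1.96
  tx -0.0057 ty -0.0531 tz -0.0006 spin -1.96
  tx -0.0039 ty -0.0533 tz -0.0006 spin -1.96
  tx -0.0021 ty -0.0534 tz -0.0006 spin -1.96
  tx -0.0003 ty -0.0534 tz -0.0006 spin -1.96
  tx 0.0016 ty -0.0534 tz -0.0006 spin -1.96
  tx 0.0034 ty -0.0533 tz -0.0006 spin -1.96
```

View pics/b7.png

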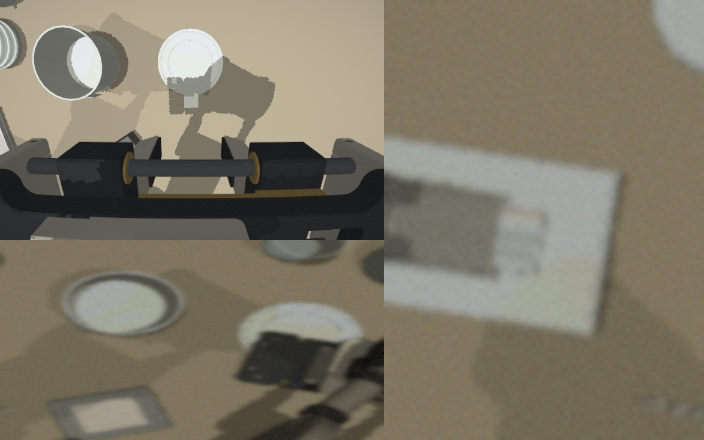

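The top-left panel shows the lid flat on the bench at (190,62) and the tub open. On the right, the cassette sits in the tray just off the chute's foot, at panel centre (523,240).

```bash
python3 - <<'E'
from h import *
t=load('pics/t7.png');P=onz(t,259.75,220,15);x=np.array([-.1404,-.9901,0]);y=np.array([.9901,-.1404,0]);o=np.array([523.2,244.5,0])
print(P,(P-o)@x,(P-o)@y)
E
python3 plan.py 515,165,200,82
```

```text
[508.67246149 149.58104412  15.        ] 96.01892462015705 -1.0570944696997169
515,165,200,82 10
  tx -0.0072 ty -0.0468 tz 0.0000 spin -9.76
  tx 0.0008 ty -0.0474 tz 0.0000 spin -9.76
  tx 0.0088 ty -0.0465 tz 0.0000 spin -9.76
  tx 0.0166 ty -0.0444 tz 0.0000 spin -9.76
  tx 0.0239 ty -0.0409 tz 0.0000 spin -9.76
  tx 0.0305 ty -0.0363 tz 0.0000 spin -9.76
  tx 0.0362 ty -0.0306 tz 0.0000 spin -9.76
  tx 0.0408 ty -0.0240 tz 0.0000 spin -9.76
  tx 0.0443 ty -0.0167 tz 0.0000 spin -9.76
  tx 0.0465 ty -0.0090 tz 0.0000 spin -9.76
```

```bash
python3 plan.py 501,85,160,82
```

```text
501,85,160,82 10
  tx -0.0064 ty -0.0387 tz 0.0040 spin -9.76
  tx 0.0002 ty -0.0393 tz 0.0040 spin -9.76
  tx 0.0069 ty -0.0387 tz 0.0040 spin -9.76
  tx 0.0133 ty -0.0369 tz 0.0040 spin -9.76
  tx 0.0194 ty -0.0341 tz 0.0040 spin -9.76
  tx 0.0249 ty -0.0303 tz 0.0040 spin -9.76
  tx 0.0297 ty -0.0257 tz 0.0040 spin -9.76
  tx 0.0336 ty -0.0203 tz 0.0040 spin -9.76
  tx 0.0366 ty -0.0143 tz 0.0040 spin -9.76
  tx 0.0385 ty -0.0079 tz 0.0040 spin -9.76
```

```bash
python3 -m creep '[{"hand":0.75,"tx":-0.006,"ty":-0.039,"tz":0,"spin":-9.8},{"hand":0.75,"tx":0,"ty":-0.039,"tz":0,"spin":-9.8},{"hand":0.75,"tx":0.007,"ty":-0.039,"tz":0,"spin":-9.8},{"hand":0.75,"tx":0.013,"ty":-0.037,"tz":0,"spin":-9.8},{"hand":0.75,"tx":0.019,"ty":-0.034,"tz":0,"spin":-9.8}]'
python3 -m creep '[{"hand":0.75,"tx":0.025,"ty":-0.030,"tz":0,"spin":-9.8},{"hand":0.75,"tx":0.030,"ty":-0.026,"tz":0.01,"spin":-9.8},{"hand":0.75,"tx":0.034,"ty":-0.020,"tz":0.01,"spin":-9.8},{"hand":0.75,"tx":0.037,"ty":-0.014,"tz":0.01,"spin":-9.8},{"hand":0.75,"tx":0.038,"ty":-0.008,"tz":0.01,"spin":-9.6}]'
python3 -m creep '[{"hand":0.75,"tx":0,"ty":0,"tz":0,"spin":0}]'
python3 - <<'E'
from h import *
c=snap('wrist','pics/w8.png')
print(get_obs()['tool_pos'],proj(c,[[508.7,149.6,15]]))
E
```

```text
time: 16.68
tool_pos: [476.4, -106.8, 193.2]
tcp_rot: [-3.141, 0.001, 0.587]
contact_force: [0.1, 0.7, 0.8]
grip_width: 68.7
finger_force: 0.0
time: 17.3
tool_pos: [497.7, 88.5, 152.9]
tcp_rot: [-3.141, 0.0, 1.439]
contact_force: [0.3, -0.2, 0.3]
grip_width: 68.8
finger_force: 0.0
time: 17.42
tool_pos: [497.0, 89.3, 152.4]
tcp_rot: [-3.139, 0.0, 1.438]
contact_force: [-0.0, -0.8, -0.6]
grip_width: 69.0
finger_force: 0.0
[497.37419587  87.94873318 152.96693428] [[322.79096525 116.87003678]]
```

View pics/w8.png

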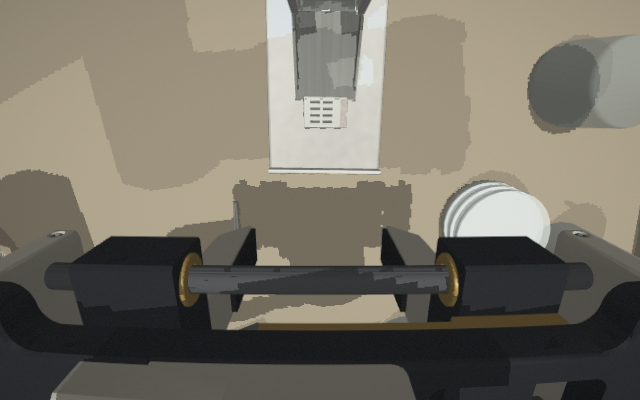

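The wrist view shows the cassette at cols 303–347, rows 97–128, centre about (325.5,113). It lies square in the tray, against the chute's foot.

```bash
python3 - <<'E'
from h import *
c=load('pics/w8.png')
P=onz(c,325.5,113,15);print(P, [onz(c,*q,15).round(1) for q in((303,128),(347,128),(303,97),(347,97),(268,172),(380,172))])
g=c['color'][60:180,270:380];m=cv2.inRange(c['color'],(200,200,190),(255,255,255))
x=np.array([-.1404,-.9901,0]);y=np.array([.9901,-.1404,0]);o=np.array([523.2,244.5,0]);print((P-o)@x,(P-o)@y)
E
python3 plan.py 508,147,152,82 508,147,30,82
```

```text
[511.66898607 152.78173046  15.        ] [array([488.8, 141.9,  15. ]), array([530.1, 136.4,  15. ]), array([492.9, 169.9,  15. ]), array([533.2, 164.5,  15. ]), array([448.4, 104.3,  15. ]), array([557.6,  89.8,  15. ])]
92.42921302802162 1.4603881490875696
508,147,152,82 1
  tx 0.0599 ty 0.0025 tz 0.0010 spin 0.20
508,147,30,82 2
  tx 0.0000 ty 0.0000 tz 0.0610 spin -0.00
  tx 0.0000 ty 0.0000 tz 0.0610 spin -0.00
```

```bash
python3 plan.py 509.7,147.5,152,82; python3 -m creep '[{"hand":0.75,"tx":0.060,"ty":0.004,"tz":0,"spin":0},{"hand":0.75,"tx":0,"ty":0,"tz":0.05,"spin":0},{"hand":0.75,"tx":0,"ty":0,"tz":0.05,"spin":0},{"hand":0.75,"tx":0,"ty":0,"tz":0.03,"spin":0},{"hand":0.75,"tx":0,"ty":0,"tz":0,"spin":0}]'; python3 plan.py 509.7,147.5,5,82
```

```text
509.7,147.5,152,82 1
  tx 0.0607 ty 0.0041 tz 0.0010 spin 0.20
time: 18.1
tool_pos: [508.7, 144.7, 22.1]
tcp_rot: [-3.137, 0.002, 1.431]
contact_force: [0.5, 0.5, 0.4]
grip_width: 68.6
finger_force: 0.0
509.7,147.5,5,82 1
  tx 0.0029 ty 0.0006 tz 0.0171 spin -0.00
```

```bash
python3 -m creep '[{"hand":0.75,"tx":0.002,"ty":0.001,"tz":0.014,"spin":0},{"hand":0.75,"tx":0,"ty":0,"tz":0.002,"spin":0},{"hand":0.75,"tx":0,"ty":0,"tz":0,"spin":0}]'>/dev/null; python3 lo.py &&
python3 -m creep '[{"hand":0.75,"tx":0,"ty":0,"tz":0.001,"spin":0}]'>/dev/null; python3 lo.py &&
python3 -m creep '[{"hand":0.75,"tx":0,"ty":0,"tz":0.001,"spin":0}]'>/dev/null; python3 lo.py &&
python3 -m creep '[{"hand":0.75,"tx":0,"ty":0,"tz":0.001,"spin":0}]'>/dev/null; python3 lo.py
python3 -c "
from plant import get_obs;o=get_obs();print(o['tool_pos'],o['grip_width'])"
```

```text
8.6 [-0.1 -0.7  1. ]
7.6 [ 0.3  0.7 -0.5]
6.3 [0.5 0.1 0.6]
5.1 [ 0.2 -1.3 -0. ]
[511.59083525 147.99086828   5.07692378] 69.22412359049862
```

```bash

python3 -m creep '[{"hand":0.75,"tx":0,"ty":-0.001,"tz":0.001,"spin":0}]'>/dev/null; python3 lo.py &&
python3 -m creep '[{"hand":0.75,"tx":0,"ty":0,"tz":0.001,"spin":0}]'>/dev/null; python3 lo.py &&
python3 -m creep '[{"hand":0.75,"tx":0,"ty":0,"tz":0.0005,"spin":0}]'>/dev/null; python3 lo.py
python3 -m creep '[{"hand":0.52,"tx":0,"ty":0,"tz":0,"spin":0},{"hand":0.35,"tx":0,"ty":0,"tz":0,"spin":0},{"hand":0.35,"tx":0,"ty":0,"tz":0,"spin":0},{"hand":0.35,"tx":0,"ty":0,"tz":0,"spin":0}]'
```

```text
4.0 [-0.3 -0.9  0.1]
2.9 [1.5 0.  0.3]
2.4 [0.2 0.2 0.2]
time: 19.73
tool_pos: [510.6, 148.1, 2.5]
tcp_rot: [3.141, 0.0, 1.434]
contact_force: [0.2, 0.0, 0.5]
grip_width: 39.7
finger_force: 30.0
```

```bash
python3 -m creep '[{"hand":0.35,"tx":0,"ty":0,"tz":-0.02,"spin":0},{"hand":0.35,"tx":0,"ty":0,"tz":-0.05,"spin":0},{"hand":0.35,"tx":0,"ty":0,"tz":-0.05,"spin":0},{"hand":0.35,"tx":0,"ty":0,"tz":-0.03,"spin":0}]'; python3 plan.py 576,-145,150,82; python3 - <<'E'
from h import *
t=snap('top','pics/t9.png'); w=snap('wrist','pics/w9.png')
# open tub rim: fit ellipse on wrist view w7 earlier not needed; wash bottle
print('wash',onz(t,329,115,212), onz(t,330,125,100))
E
```

```text
time: 20.23
tool_pos: [511.2, 148.2, 155.1]
tcp_rot: [3.139, -0.001, 1.434]
contact_force: [0.0, -0.4, -0.7]
grip_width: 39.3
finger_force: 30.0
576,-145,150,82 5
  tx -0.0563 ty 0.0209 tz 0.0010 spin 0.03
  tx -0.0563 ty 0.0209 tz 0.0010 spin 0.03
  tx -0.0563 ty 0.0209 tz 0.0010 spin 0.03
  tx -0.0563 ty 0.0209 tz 0.0010 spin 0.03
  tx -0.0563 ty 0.0210 tz 0.0010 spin 0.03
wash [738.52715117 -30.84931815 212.        ] [742.73075612 -33.22001624 100.        ]
```

```bash
python3 -c "
from h import *
print(onz(load('pics/w7.png'),112.5,105,80), onz(load('pics/t7.png'),330+124*140/384,150+(303-240)*.7,80))"
python3 -m creep '[{"hand":0.35,"tx":-0.056,"ty":0.021,"tz":0,"spin":0},{"hand":0.35,"tx":-0.056,"ty":0.021,"tz":0,"spin":0},{"hand":0.35,"tx":-0.056,"ty":0.021,"tz":0,"spin":0},{"hand":0.35,"tx":-0.056,"ty":0.021,"tz":0,"spin":0},{"hand":0.35,"tx":-0.056,"ty":0.021,"tz":0,"spin":0}]'
python3 -m creep '[{"hand":0.35,"tx":0,"ty":0,"tz":0,"spin":0}]'; python3 plan.py 576,-145,42,82
```

```text
[ 577.40911378 -147.43175763   80.        ] [ 573.22288228 -146.82445983   80.        ]
time: 20.95
tool_pos: [575.9, -145.4, 151.2]
tcp_rot: [-3.14, -0.0, 1.434]
contact_force: [0.8, 0.7, 0.7]
grip_width: 39.4
finger_force: 30.0
time: 21.08
tool_pos: [576.1, -147.7, 150.8]
tcp_rot: [-3.14, 0.001, 1.428]
contact_force: [-0.4, 0.4, -0.5]
grip_width: 39.7
finger_force: 30.0
576,-145,42,82 2
  tx 0.0013 ty -0.0002 tz 0.0544 spin -0.08
  tx 0.0013 ty -0.0002 tz 0.0544 spin -0.08
```

```bash
python3 -m creep '[{"hand":0.35,"tx":0,"ty":0,"tz":0.05,"spin":0},{"hand":0.35,"tx":0,"ty":0,"tz":0.03,"spin":0},{"hand":0.35,"tx":0,"ty":0,"tz":0.015,"spin":0},{"hand":0.35,"tx":0,"ty":0,"tz":0,"spin":0}]'; python3 lo.py && python3 -m creep '[{"hand":0.35,"tx":0,"ty":0,"tz":0.004,"spin":0},{"hand":0.35,"tx":0,"ty":0,"tz":0.004,"spin":0}]'; python3 lo.py
```

```text
time: 21.58
tool_pos: [575.7, -142.8, 56.6]
tcp_rot: [-3.139, -0.001, 1.434]
contact_force: [0.8, -0.3, 0.5]
grip_width: 39.7
finger_force: 30.0
56.6 [ 0.8 -0.3  0.5]
time: 21.82
tool_pos: [577.0, -143.8, 50.5]
tcp_rot: [3.139, 0.001, 1.434]
contact_force: [-0.6, 0.1, -0.3]
grip_width: 39.4
finger_force: 30.0
50.5 [-0.6  0.1 -0.3]
```

```bash
python3 -m creep '[{"hand":0.35,"tx":0,"ty":0,"tz":0.005,"spin":0},{"hand":0.54,"tx":0,"ty":0,"tz":0,"spin":0},{"hand":0.54,"tx":0,"ty":0,"tz":0,"spin":0},{"hand":0.54,"tx":0,"ty":0,"tz":0,"spin":0},{"hand":0.54,"tx":0,"ty":0,"tz":-0.05,"spin":0}]'; python3 -m creep '[{"hand":0.54,"tx":0,"ty":0,"tz":-0.06,"spin":0},{"hand":0.54,"tx":0,"ty":0,"tz":-0.06,"spin":0},{"hand":0.54,"tx":-0.05,"ty":-0.03,"tz":0,"spin":0},{"hand":0.54,"tx":-0.05,"ty":-0.03,"tz":0,"spin":0},{"hand":0.54,"tx":0,"ty":0,"tz":0,"spin":0}]'
python3 - <<'E'
from h import *
t=snap('top','pics/t10.png');w=snap('wrist','pics/w10.png');s=snap('scene','pics/s10.png')
a=cv2.imread('pics/top0.png').astype(int);b=t['color'][:,:,::-1].astype(int)
# verify numerically: tub floor brightness structure, tray, bystanders
uv=proj(t,[[575,-146,6]])[0];print('tub floor px',uv)
u,v=map(int,uv);g=cv2.cvtColor(t['color'],cv2.COLOR_RGB2GRAY);g7=cv2.cvtColor(load('pics/t7.png')['color'],cv2.COLOR_RGB2GRAY)
print('now\n',g[v-14:v+16:2,u-14:u+16:2]);print('before\n',g7[v-14:v+16:2,u-14:u+16:2])
wp=proj(w,[[575,-146,6]])[0];print('wrist px',wp)
cu,cv_=map(int,proj(t,[[510,150,12]])[0]);print('tray now/before',g[cv_-8:cv_+9:4,cu-8:cu+9:4].tolist(),g7[cv_-8:cv_+9:4,cu-8:cu+9:4].tolist())
E
```

```text
time: 22.45
tool_pos: [573.8, -142.8, 91.6]
tcp_rot: [-3.133, -0.002, 1.434]
contact_force: [0.9, -0.5, 0.1]
grip_width: 49.5
finger_force: 0.0
time: 23.08
tool_pos: [501.1, -237.2, 215.0]
tcp_rot: [-3.142, 0.001, 1.429]
contact_force: [-0.0, -0.2, -0.6]
grip_width: 49.6
finger_force: 0.0
tub floor px [372.13025708 195.8863762 ]
now
 [[107  84  90 120 153 163 162 164 161 162 161 143 113  84  77]
 [ 85  90 127 157 166 165 161 163 163 165 163 164 155 127  87]
 [ 98 117 147 164 161 164 162 165 163 166 167 162 164 157 121]
 [120 154 166 165 165 165 163 162 163 162 164 167 165 162 148]
 [133 163 167 165 158 158 153 153 155 156 162 164 166 165 162]
 [143 164 166 163 145 148 149 143 142 141 158 164 164 163 163]
 [154 163 166 164 152 160 160 157 160 142 158 163 165 166 165]
 [156 165 164 162 153 151 153 149 154 150 160 164 165 165 164]
 [159 165 165 163 152 147 148 145 147 160 165 166 166 165 163]
 [159 168 163 159 151 150 152 148 152 161 164 166 166 165 164]
 [152 167 166 155 147 145 147 141 141 153 165 165 166 163 163]
 [140 164 166 156 155 153 155 153 150 150 163 165 164 167 163]
 [137 15
[... 760 characters left out ...]
57 165 166 167 167 166 162 165 164 165 163 166 165 165 164]
 [150 164 164 164 166 163 162 163 168 167 167 165 165 161 166]
 [138 159 167 164 166 166 162 165 165 165 165 162 164 163 164]
 [135 158 168 167 161 163 165 167 167 165 165 164 164 163 155]
 [127 142 160 164 166 164 166 164 168 165 162 165 165 158 128]
 [104 124 149 163 166 166 164 166 165 165 163 163 158 130  98]]
wrist px [371.02403325  79.96508288]
tray now/before [[115, 136, 167, 165, 165], [115, 138, 169, 165, 168], [114, 154, 168, 166, 167], [114, 154, 168, 168, 167], [110, 164, 167, 166, 164]] [[115, 137, 159, 160, 166], [114, 161, 161, 158, 164], [117, 144, 149, 147, 167], [117, 147, 148, 156, 168], [116, 156, 148, 141, 164]]
```

The difference in the tub shows the slotted cassette lying flat on its floor. The tray is empty and the tub hasn't moved, so I'll hand in.

```bash
python3 -c "
from plant import close_job
print(close_job())"
```

```text
the job is handed in; nothing more can be done
None
```

I pushed the knob to its stop (about 35.5 mm, at most about 17 N felt) and it sprang back; one cassette now lies flat in the tub, the lid lies flat on the bench to its right (released about 10 mm up), and I handed the job in at about 23 s, without a final recount of the magazine or a check on every bystander.

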